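# Zero the colour meter: black cap rim down in the port, dial held at the third click

## Robot

A 6-joint arm with a two-finger parallel gripper is mounted at the origin on the work surface. World frame = base frame: x ahead of the robot, y to its left, z up, the work surface at z = 0. Lengths are in m, angles in rad, forces in N, time in s.
With the tool pointing down it reaches from about 0.35 to 0.975 m from the base axis. Payload 4.9 kg.
Tool frame: the origin (TCP) lies between the finger pads; the fingertips stand 14 mm ahead of it and the grasp point (between the pads) lies 5 mm behind it (manip.finger_overhang is the distance from the TCP to the fingertips, in m); z points along the fingers, y is the line along which they close (so a half turn about z gives the same grasp; the last joint's range is limited). The gripper opens to 85 mm and grips with 20 to 120 N. Pads are 22 mm wide; open, the fingers measure 114 mm over their backs; the gripper's body (76 mm by 85 mm) begins 54 mm behind the grasp point. The pads swing forward as they close: fully open they stand 13 mm farther back than shut.
Start: joints at [1.015, 0.053, 1.613, -0, 1.476, -0.119], TCP at [0.264, 0.566, 0.245] pointing down, gripper open.
Joint ranges: [-3.01, 3.01], [-1.01, 2.22], [0.06, 2.58], [-1.02, 4.17], [0.09, 2.62], [-3.14, 3.14]. Speed limits (rad/s): [2.57, 2.57, 3.14, 3.14, 3.14, 3.14].

## Interface

Orientations are given as a unit quaternion [w, x, y, z].
In Python, from plant import manip, grab_frame gives the robot as it stands.
- The arm moves only by the tool servo_tool, never from a script. Its argument "deltas" is a list that holds one entry, the list of rows, each a list of 5 numbers: the opening in per cent of the stroke, from 0 (shut) to 100 (fully open), then the shift along the world's x, y, z in m, then the turn about the world's z in degrees. A call has exactly 8 rows; each row shifts and turns the commanded pose from where the row before left it; what a row does not reach is not made up. A row lasts 1/10 s, in which the tool goes at most 50 mm and 8.59 degrees, less where a joint would pass 70% of its speed; a pose out of reach is approached as far as the arm can. A call is refused whole if a number of a shift passes 0.05 or a number of a turn 8.59, either way. A call with a gripper value outside its range is refused whole. The fingers move at their own pace and stop on an object; the grip force is fixed at half the most. Time passes only in rows, so rows that do not move let the fingers close, or fill a call up. It gives the time, the measured TCP pose, the force, the opening and the grip force at its end, in the units of the state.
- manip.state(): the state, without advancing time (a new reading comes with each control period).
- grab_frame(name): name is "scene" or "top"; returns a dict with "pixels" (400x640x3 uint8, red, green, blue), "z_map" (400x640 float32, m along the optical axis (not along the pixel's ray), 0 where there is no reading), "fx", "fy", "cx", "cy" (pixels), "rvec" (rotation vector, rad) and "tvec" (3), from world to camera coordinates, as OpenCV has them. Camera axes: x right, y down, z forward; pixel columns grow to the right and rows downward; lengths in m; the calibration is good to about 2 mm. A picture is of the moment at which its call begins.
- manip.job_done(): hands the job in; it is judged then, once.
The state is a dict: "time": time; "joint_pos": joint angles; "joint_vel": joint speeds; "joint_efforts": joint torques, N m; "tool_pos": TCP position; "tool_rot": TCP orientation; "contact_force": force on the tool from outside, world axes, zero at the start; "ft_torque": the same for the moment, N m; "gripper_width": opening from 0.0 (shut) to 1.0 (fully open); "grasp_force": force on a finger pad.
Only numpy, scipy, OpenCV 4.12 (cv2) and the standard library are available. Lean on these libraries where they do the work, as an engineer would, in place of code of your own. Each camera call takes 0.05 s, during which the arm holds its last target. There are 200 camera calls.

## Task

Zero the bench colour meter: take the black light-trap cap off the sloping rest and seat it rim down (yellow dot up) fully home in the meter's round port pocket, and let go of it. Then turn the spring-return dial clockwise by its black handle, past the first two clicks to the third (the wide red mark), and finish while still holding it there against its spring. Leave the white cap on the rest and all the other things where they are.

Things in the scene. Friction and masses are not known exactly. Their poses are not given: they have to be found in the camera images.
- trap_cap: black round light-trap cap, 46 mm diameter, 34 mm tall, 4 mm walls, open at the rim, closed face with a yellow dot; about 70 g. Origin: centre of the rim plane; z points from rim to closed face. Starts in either place of the rest, rim on the 35 degree slope, held by two brass pins 10 mm tall touching its downhill side, 34 degrees either side of straight downhill
- white_cap: bystander: cap of the same shape and size in glossy white with a blue dot, in the rest's other place; same frame as the black cap
- cap_rest: fixed aluminium rest, 100 x 210 mm base, with a 72 x 210 mm plate sloping at 35 degrees, rising along its +x axis, lowest edge towards its -x (front). The two places are 104 mm apart along its y axis, their centres on the slope 42 mm above the table. Origin: centre of the underside. About 90 mm tall with the caps in
- meter: fixed bench colour meter: white box 170 mm (x) x 300 mm (y) x 52 mm tall with a flat deck, grey on the port half. Origin: centre of the underside, z up. The port is on its +y half, the dial on its -y half
- port (a point): centre of the port pocket's mouth at deck level (z up). Pocket: round, 50 mm diameter (2 mm play all round the cap), 3 mm chamfer, 9 mm deep; in its middle a steel lens boss, 24 mm diameter, 6 mm tall, which only a cap's open rim passes over. A cap fully home has its rim 9 mm below this point and its closed face 25 mm above the deck
- dial_axis (a point): point on the dial's vertical turning axis, at the dial's upper face, 60 mm above the table. The grey dial disc is 116 mm in diameter and stands 8 mm above the deck
- dial_handle (a point): the dial's black handle, an upright block on the dial disc: 30 mm long (its x axis, pointing straight out from the dial's turning axis), 14 mm wide (its y axis, the direction in which it travels), 38 mm tall, a red line on top. This point: centre of its underside on the disc's upper face, 40 mm from the turning axis; turns with the dial
- dial (a joint): turn of the dial in rad, 0 at rest, growing clockwise seen from above; clicks at 0.44, 0.87, 1.31 (black, black, wide red mark on the deck; the handle's red line points at them); hard stop 1.60. A spring pushes it back to 0 from anywhere: 0.2 Nm at rest, 0.4 Nm at the third click; a bump of about 0.1 Nm more comes just before each mark. Never stays by itself
- wash_bottle: bystander: white wash bottle, 70 mm diameter, about 190 mm tall with its spout. Origin: centre of its underside
- jar_a: bystander: amber sample jar, 48 mm diameter, 70 mm tall, black lid. Origin: centre of its underside
- jar_b: bystander: a second such jar. Origin: centre of its underside
- marker: bystander: blue marker pen with black end, 130 mm long, 14 mm thick, lying. Origin: centre of its underside
There are look-alikes about, which are no part of the job. Leave any green or pink look-alike of the trap_cap alone.

How it is judged:
On the way, in this order (a step that is already met when the one before it is completed fails the run):
1. the black cap is seated rim down in the port pocket and let go, the dial still at rest (horizontal distance between trap_cap and port below 0.004 m and z of trap_cap in the frame of port below -0.006 m and angle between trap_cap's own z axis and vertical below 0.08 rad and contact force between the fingers and trap_cap below 0.1 N and value of joint dial below 0.2 rad), for 0.2 s.
2. the dial is turned to the third click (value of joint dial between 1.19 and 1.46 rad), for 0.2 s.
At the end, for the whole second after the job is handed in: Black cap in the port, dot up: rim 6 mm or more below deck, within 4 mm of centre, tilt under 0.08 rad, not touched; dial still at 1.19 to 1.46 rad, fingers pressing it with over 2 N; white cap within 15 mm, bottle, jars and marker within 30 mm of their starts (all of step 2 and horizontal distance between trap_cap and port below 0.004 m and z of trap_cap in the frame of port below -0.006 m and angle between trap_cap's own z axis and vertical below 0.08 rad and contact force between the fingers and trap_cap below 0.1 N and velocity of joint dial between -0.1 and 0.1 rad/s and contact force between the fingers and dial above 2 N and contact force between the fingers and white_cap below 0.1 N and distance of white_cap from where it was at the start of the episode below 0.015 m and distance of each of wash_bottle, jar_a, jar_b, marker from where it was at the start of the episode below 0.03 m); the arm keeps its last pose, push and grip.
It fails at once if the white cap is taken or knocked off its place (distance of white_cap from where it was at the start of the episode above 0.015 m).
It fails at once if the bottle, a jar or the marker is knocked away (distance of any of wash_bottle, jar_a, jar_b, marker from where it was at the start of the episode above 0.03 m).
It also fails if it takes over 54 s, if anything falls off the work surface, if the arm or the gripper's body presses on something with over 40 N, if the wrist force passes 120 N, or if a joint passes its speed limit or range.

## Working session

There is one attempt and no reset: what is moved stays moved. The work goes in short steps, Python scripts to look and compute and a tool call to move; the robot and the scene stay as the last step left them, time stands still between calls to the robot, and variables do not carry over. Pictures are saved under pics/ and viewed, at most 10 in all, crops included, and the job is handed in when it is done.

Besides the shell and the picture viewer there is one more tool, called after "Emit:" in YAML: its name, and indented under it one key for each argument. servo_tool: Moves the arm, as the interface text tells. Its arguments: {"type":"object","properties":{"deltas":{"type":"array"}},"required":["deltas"]}

```bash
mkdir -p pics; cat > h.py <<'E'
import numpy as np, cv2
from plant import manip, grab_frame
def snap(n):
    f=grab_frame(n); np.savez(f'pics/{n}.npz',**f); return f
def world(f):
    R=cv2.Rodrigues(np.array(f['rvec'],float))[0]; z=f['z_map'].astype(float)
    v,u=np.mgrid[:400,:640]
    P=np.stack([(u-f['cx'])/f['fx']*z,(v-f['cy'])/f['fy']*z,z],-1)
    W=(P-np.array(f['tvec']).ravel())@R
    W[z==0]=np.nan; return W
def proj(f,p):
    return cv2.projectPoints(np.array(p,float).reshape(-1,3),np.array(f['rvec'],float),np.array(f['tvec'],float),np.array([[f['fx'],0,f['cx']],[0,f['fy'],f['cy']],[0,0,1.]]),None)[0].reshape(-1,2)
def save(im,fn): cv2.imwrite(fn,im[...,::-1])
E
python3 - <<'E'
from h import *
for n in('scene','top'):
    f=snap(n); save(f['pixels'],f'pics/{n}0.png')
    R=cv2.Rodrigues(np.array(f['rvec'],float))[0];print(n,-R.T@np.array(f['tvec']).ravel(),R[2])
print(manip.state())
E
```

```text
scene [1.13710179 0.88777148 0.96234526] [-0.41206173 -0.60924572 -0.67751368]
top [0.3601389  0.10228139 1.1835222 ] [ 0.21986916  0.00486763 -0.97551723]
{'time': 0.1, 'joint_pos': array([ 1.01500450e+00,  5.32971245e-02,  1.61417106e+00,  2.88942933e-05,
        1.47598957e+00, -1.19009005e-01]), 'joint_vel': array([ 1.34219908e-03, -1.28129387e-03, -3.39296759e-03,  8.68936466e-05,
        2.01474200e-03,  1.03808072e-03]), 'joint_efforts': array([-2.12844693e-04, -3.94905460e+01, -3.71363354e+01, -1.52633365e-04,
        3.93009585e-03, -1.44249634e-05]), 'tool_pos': array([0.26410243, 0.56586245, 0.24417345]), 'tool_rot': array([-3.22277023e-04,  2.16660776e-01,  9.76246505e-01, -8.75210695e-04]), 'contact_force': array([-0.04697025, -0.38807913,  0.9355325 ]), 'ft_torque': array([-0.02929188,  0.0017492 , -0.01942765]), 'grasp_force': 0.0, 'gripper_width': 0.995964696271621}
```

View pics/scene0.png

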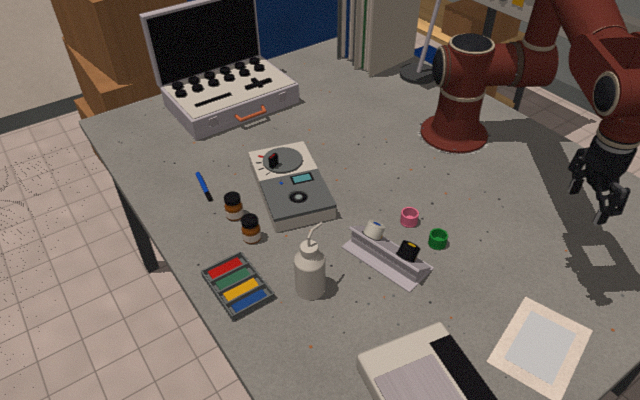

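View pics/top0.png

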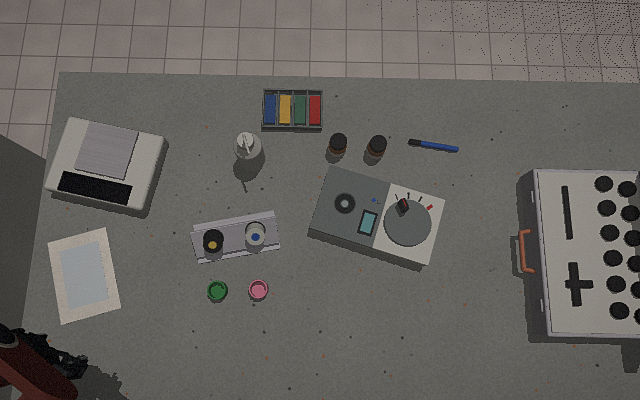

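The top view shows the black cap with the yellow dot at (212,241) and the white cap at (256,235). The port is at (344,203), the dial at (408,223), its handle at (403,207) and the red mark at (430,207). The green (217,291) and pink (258,290) rings are look-alikes. The black cap on the rest fits the description, so I'll confirm it in a crop.

```bash
python3 - <<'E'
from h import *
f=dict(np.load('pics/top.npz')); W=world(f)
a=cv2.resize(f['pixels'][200:270,180:290],None,fx=5,fy=5,interpolation=cv2.INTER_CUBIC)
b=cv2.resize(f['pixels'][160:270,300:450],None,fx=5,fy=5,interpolation=cv2.INTER_CUBIC)
save(a,'pics/c_rest.png');save(b,'pics/c_meter.png')
for n,(u,v) in dict(yel=(212,244),blk=(212,236),blue=(256,237),port=(344,203),dial=(412,230),handle=(403,206),deck=(325,220),deckw=(390,250),red=(430,207),bot=(247,140),jarb=(338,140)).items(): print(n,W[v,u].round(4))
# rest plate points: fit plane 
E
```

```text
yel [0.4952 0.3291 0.0697]
blk [0.513  0.3282 0.0801]
blue [0.5149 0.2253 0.0644]
port [0.606  0.0125 0.0507]
dial [ 0.5403 -0.1517  0.0604]
handle [ 0.5912 -0.1235  0.0985]
deck [0.5618 0.0592 0.0535]
deckw [ 0.4915 -0.0986  0.0538]
red [ 0.6004 -0.2002  0.0502]
bot [0.7321 0.2476 0.1445]
jarb [0.7624 0.0297 0.0728]
```

View pics/c_rest.png

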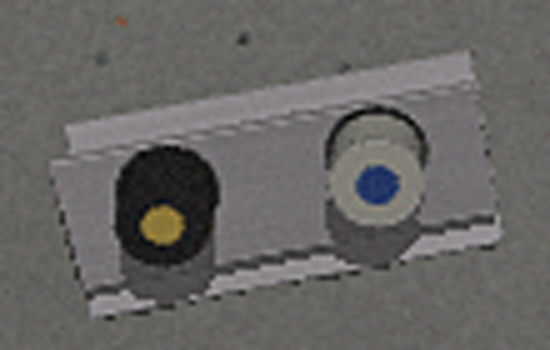

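View pics/c_meter.png

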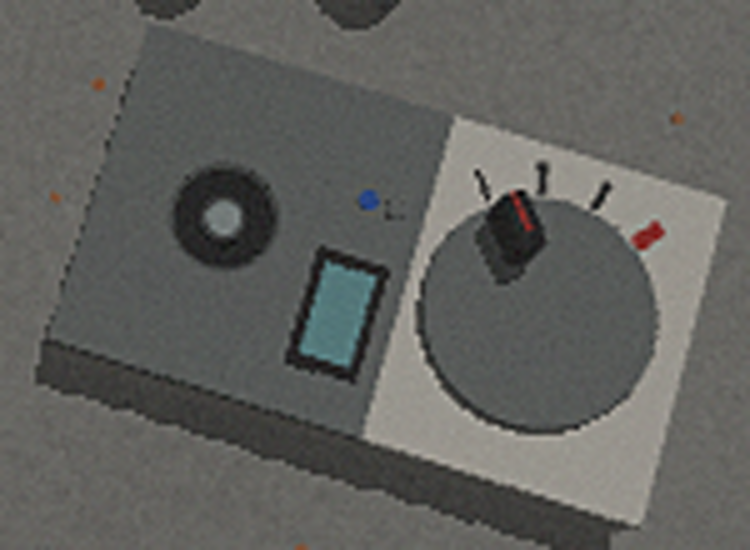

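```bash
cat >> h.py <<'E'
def ray(f,u,v,z):
    R=cv2.Rodrigues(np.array(f['rvec'],float))[0]; C=-R.T@np.array(f['tvec']).ravel()
    d=R.T@np.array([(u-f['cx'])/f['fx'],(v-f['cy'])/f['fy'],1]); return C+d*(z-C[2])/d[2]
E
python3 - <<'E'
from h import *
f=dict(np.load('pics/top.npz')); W=world(f); p=f['pixels'].astype(int)
def cen(m,box):
    u0,u1,v0,v1=box; k=np.zeros(m.shape,bool);k[v0:v1,u0:u1]=m[v0:v1,u0:u1]; v,u=np.nonzero(k); return u.mean(),v.mean(),k
r,g,b=p[...,0],p[...,1],p[...,2]
out={}
for n,m,box in(('yel',(r>b+50),(200,225,230,255)),('blu',(b>r+40),(245,268,225,250))):
    u,v,k=cen(m,box); out[n]=ray(f,u,v,.0699); print(n,u,v,k.sum(),'depth',np.nanmedian(W[k],0).round(4),'ray',out[n].round(4))
d=out['yel']-out['blu'];print('dist',np.linalg.norm(d[:2]),'rest y ang',np.degrees(np.arctan2(d[1],d[0])))
u,v,k=cen((r+g+b)<140,(330,360,190,218)); print('ring',u,v,k.sum(),ray(f,u,v,.052).round(4))
print('boss',ray(f,344.4,203.4,.049))
# dial disc: depth 60mm
m=(abs(W[...,2]-.060)<.003); k=np.zeros_like(m);k[190:260,378:440]=m[190:260,378:440]
e=cv2.minEnclosingCircle(W[k][:,:2].astype(np.float32));print('dial',e,k.sum())
c=[(425-0,0)];pts=[ray(f,300+x/5-.4,160+y/5-.4,.060) for x,y in((418,310),(657,320),(530,200),(540,433))];print(np.round(pts,4))
A=ray(f,300+514/5-.4,160+193/5-.4,.098);B=ray(f,300+531/5-.4,160+230/5-.4,.098);print('line',A,B,np.degrees(np.arctan2(*(A-B)[[1,0]])))
m=W[...,2]>.092;k=np.zeros_like(m);k[190:220,390:415]=m[190:220,390:415];print('handle top',W[k].mean(0),k.sum())
for n,(x,y) in dict(m0=(482,185),m1=(543,178),m2=(601,196),red=(648,236)).items(): print(n,ray(f,300+x/5-.4,160+y/5-.4,.052).round(4))
s=dict(np.load('pics/scene.npz'))
print(proj(s,[out['yel'],ray(f,344.4,203.4,.049),[.5912,-.1235,.098],[.545,-.144,.06]]))
q=s['pixels'];im=np.hstack([cv2.resize(q[225:275,365:425],(480,400),interpolation=2),cv2.resize(q[180:215,280:320],None,fx=8,fy=8,interpolation=2)[:280].copy().repeat(1,0) if 0 else cv2.resize(q[145:215,250:335],(486,400),interpolation=2)])
save(im[:, :966][:, :],'pics/s_c.png') if 0 else save(cv2.resize(im,(780,323)),'pics/s_c.png')
E
```

```text
yel 212.0204081632653 244.6530612244898 49 depth [0.4934 0.3291 0.0697] ray [0.4936 0.3289 0.0699]
blu 254.87234042553192 236.63829787234042 47 depth [0.5149 0.2272 0.0704] ray [0.515  0.2274 0.0699]
dist 0.10368100497921985 rest y ang 101.88831942434226
ring 344.2832618025751 203.21459227467813 233 [0.6052 0.0119 0.052 ]
boss [0.60539999 0.01140208 0.049     ]
dial ((0.5587918162345886, -0.14294426143169403), 0.07688778638839722) 1328
[[ 0.5596 -0.0823  0.06  ]
 [ 0.5571 -0.1985  0.06  ]
 [ 0.6157 -0.1383  0.06  ]
 [ 0.5008 -0.1401  0.06  ]]
line [ 0.61030125 -0.1226251   0.098     ] [ 0.59246463 -0.13023695  0.098     ] 23.110584947196557
handle top [ 0.59688645 -0.12615571  0.09730842] 73
m0 [ 0.6247 -0.1164  0.052 ]
m1 [ 0.6288 -0.1467  0.052 ]
m2 [ 0.6203 -0.1753  0.052 ]
red [ 0.6005 -0.1978  0.052 ]
[[411.23553058 243.47597373]
 [298.15483066 195.52599977]
 [275.1710493  154.09262967]
 [286.05207626 155.45078242]]
```

View pics/s_c.png

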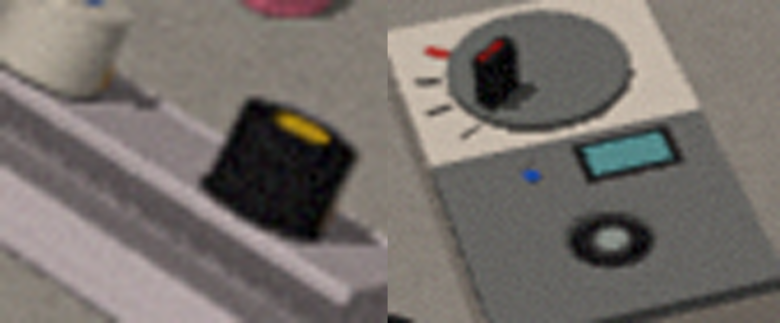

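The crop confirms it: a black cap with a yellow dot on the slope, with the white cap beside it and the green and pink rings off the rest. The dot positions are 103.7 mm apart, against 104 mm given. Next I move above the grasp.

Emit:
servo_tool:
  deltas:
    - [[100,0.0297,-0.0294,-0.01,4.61],[100,0.0297,-0.0294,-0.01,4.61],[100,0.0297,-0.0294,-0.01,4.61],[100,0.0297,-0.0294,-0.01,4.61],[100,0.0297,-0.0294,-0.01,4.61],[100,0.0297,-0.0294,-0.01,4.61],[100,0.0297,-0.0294,-0.01,4.61],[100,0.0297,-0.0294,-0.01,4.61]]

```text
time: 0.9
tool_pos: [0.5027, 0.3296, 0.1644]
tool_rot: [-0.0, -0.105, 0.994, -0.0]
contact_force: [0.8, 0.4, 0.4]
gripper_width: 0.996
grasp_force: 0.0
```

Emit:
servo_tool:
  deltas:
    - [[100,0,0,-0.015,0],[100,0,0,-0.015,0],[100,0,0,-0.015,0],[100,0,0,-0.015,0],[100,0,0,0,0],[100,0,0,0,0],[100,0,0,0,0],[100,0,0,0,0]]

```text
time: 1.7
tool_pos: [0.5025, 0.3317, 0.1065]
tool_rot: [0.001, -0.103, 0.995, 0.0]
contact_force: [-0.2, 0.3, 0.6]
gripper_width: 0.998
grasp_force: 0.0
```

```bash
python3 - <<'E'
from h import *
f=snap('top'); s=manip.state(); print(s['tool_pos'],s['tool_rot'],s['contact_force'],s['time'])
g=snap('scene')
print(proj(f,[s['tool_pos']]),proj(g,[s['tool_pos']]))
a=cv2.resize(f['pixels'][190:270,170:290],(480,320),interpolation=2); b=cv2.resize(g['pixels'][195:275,350:430],(320,320),interpolation=2)
save(np.hstack([a,b]),'pics/pre.png')
E
```

```text
[0.50252322 0.33154714 0.1064294 ] [ 8.94719248e-04 -1.03370435e-01  9.94642469e-01  3.33347848e-04] [ 0.18134793  0.07390712 -0.8422434 ] 1.75
[[208.03837999 238.84502793]] [[410.89660106 234.97672578]]
```

View pics/pre.png

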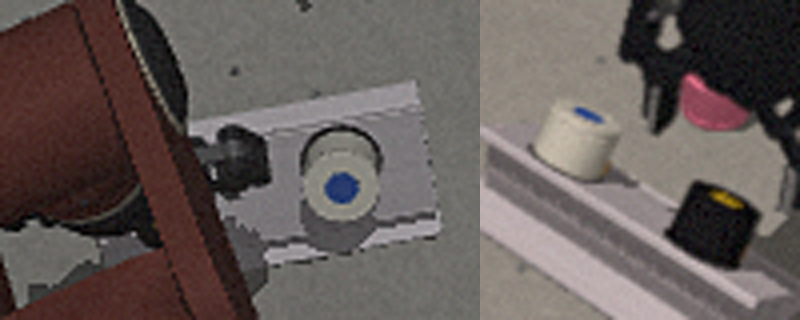

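Emit:
servo_tool:
  deltas:
    - [[100,-0.001,-0.001,-0.01,0],[100,0,0,-0.01,0],[100,0,0,-0.01,0],[100,0,0,-0.01,0],[100,0,0,-0.004,0],[100,0,0,0,0],[100,0,0,0,0],[100,0,0,0,0]]

```text
time: 2.6
tool_pos: [0.5014, 0.3303, 0.0619]
tool_rot: [0.001, -0.103, 0.995, 0.0]
contact_force: [-0.1, 1.2, 0.6]
gripper_width: 0.998
grasp_force: 0.0
```

```bash
python3 - <<'E'
from h import *
g=dict(np.load('pics/scene.npz'));W=world(g);t=np.array([.5025,.3315,.1064]);y=np.array([-.206,.978,0]);x=np.array([.978,.206,0])
d=W-t; dy=d@y;dx=d@x
for sgn in(-1,1):
    m=(abs(dx)<.014)&(dy*sgn>.036)&(dy*sgn<.065)&(d[...,2]>-.035)&(d[...,2]<.02)
    print(sgn,m.sum(),np.percentile(d[...,2][m],[1,5,20]) if m.any() else 0, np.percentile(dx[m],[2,98]),np.percentile(dy[m],[2,98]))
s=manip.state();print(s['tool_pos'],s['contact_force'])
E
```

```text
-1 53 [-8.37649203e-04 -4.11307938e-05  3.59788447e-03] [-0.00891331  0.01282879] [-0.05314033 -0.04051773]
1 51 [-0.00020974  0.00094047  0.00708696] [-0.00414871  0.01288229] [0.04433864 0.05765593]
[0.50144491 0.33033034 0.0619275 ] [-0.14464394  1.18617925  0.60522118]
```

The open fingertips are about 1 mm ahead of the TCP, so they have room to go 6 mm lower before closing.

Emit:
servo_tool:
  deltas:
    - [[100,0,0,-0.006,0],[100,0,0,0,0],[40,0,0,0,0],[40,0,0,0,0],[40,0,0,0,0],[40,0,0,0,0],[40,0,0,0,0],[40,0,0,0,0]]

```text
time: 3.4
tool_pos: [0.5012, 0.3305, 0.056]
tool_rot: [0.0, -0.103, 0.995, 0.0]
contact_force: [-2.4, 0.4, 4.9]
gripper_width: 0.523
grasp_force: 61.5
```

Emit:
servo_tool:
  deltas:
    - [[20,0,0,0,0],[20,0,0,0,0],[20,0,0,0,0],[20,0,0,0,0],[20,0,0,0,0],[20,0,0,0,0],[20,0,0,0,0],[20,0,0,0,0]]

```text
time: 4.2
tool_pos: [0.5012, 0.3305, 0.056]
tool_rot: [0.0, -0.103, 0.995, 0.0]
contact_force: [-2.9, 0.5, 6.0]
gripper_width: 0.523
grasp_force: 61.6
```

Emit:
servo_tool:
  deltas:
    - [[20,0,0,0.005,0],[20,0,0,0.01,0],[20,0,0,0.015,0],[20,0,0,0.02,0],[20,0,0,0.02,0],[20,0,0,0.02,0],[20,0,0,0.01,0],[20,0,0,0,0]]

```text
time: 5.0
tool_pos: [0.5023, 0.3307, 0.1582]
tool_rot: [0.002, -0.103, 0.995, 0.001]
contact_force: [0.6, 0.8, -0.2]
gripper_width: 0.522
grasp_force: 61.4
```

Emit:
servo_tool:
  deltas:
    - [[20,0.006,-0.02,0,0],[20,0.0115,-0.04,0,0],[20,0.0135,-0.047,0,0],[20,0.0135,-0.047,0,0],[20,0.0135,-0.047,0,0],[20,0.0135,-0.047,0,0],[20,0.012,-0.0424,0,0],[20,0.0082,-0.031,0,0]]

```text
time: 5.8
tool_pos: [0.5924, 0.0059, 0.154]
tool_rot: [-0.001, -0.102, 0.995, -0.0]
contact_force: [0.3, -0.5, -0.0]
gripper_width: 0.526
grasp_force: 61.4
```

Emit:
servo_tool:
  deltas:
    - [[20,0,0,-0.01,0],[20,0,0,-0.015,0],[20,0,0,-0.015,0],[20,0,0,-0.01,0],[20,0,0,0,0],[20,0,0,0,0],[20,0,0,0,0],[20,0,0,0,0]]

```text
time: 6.6
tool_pos: [0.5934, 0.0089, 0.1063]
tool_rot: [0.001, -0.103, 0.995, -0.0]
contact_force: [0.4, -0.1, -1.1]
gripper_width: 0.522
grasp_force: 61.5
```

```bash
python3 - <<'E'
from h import *
f=snap('top'); s=manip.state(); print(s['tool_pos'],s['tool_rot'],s['contact_force'],s['time'],s['gripper_width'])
g=snap('scene')
t=s['tool_pos'];x=np.array([.978,.206,0]);z=np.array([0,0,1.])
P=[t, t+.0116*x-.014*z, t-.0073*x-.0272*z, t+.0304*x-.0008*z, t+.0116*x-.014*z+.034*(-.574*x+.819*z),[.6053,.0117,.052]]
print(proj(f,P).round(1).tolist());print(proj(g,P).round(1).tolist())
a=cv2.resize(f['pixels'][160:240,300:400],(400,320),interpolation=2); b=cv2.resize(g['pixels'][145:225,250:350],(400,320),interpolation=2)
save(np.hstack([a,b]),'pics/carry.png')
E
```

```text
[0.59329866 0.00876147 0.1062724 ] [ 8.39637412e-04 -1.03349347e-01  9.94644745e-01 -1.97450190e-04] [ 0.43134808 -0.34672392 -0.1920066 ] 6.65 0.5220998370664904
[[347.5, 203.3], [346.0, 199.9], [347.1, 208.6], [344.8, 191.1], [348.7, 205.4], [344.4, 203.2]]
[[300.6, 176.8], [297.7, 183.0], [302.9, 183.4], [292.4, 182.6], [302.6, 171.3], [298.2, 194.7]]
```

View pics/carry.png

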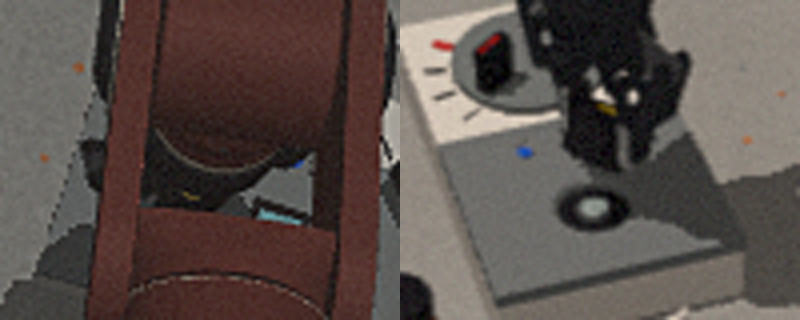

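The cap is held tilted, with its dot in the scene view at (301,172) against (302.6,171.3) predicted. The port boss is at (298,197). Now I lower the low rim edge into the pocket.

Emit:
servo_tool:
  deltas:
    - [[20,0,0,-0.01,0],[20,0,0,-0.008,0],[20,0,0,-0.006,0],[20,0,0,-0.004,0],[20,0,0,-0.002,0],[20,0,0,0,0],[20,0,0,0,0],[20,0,0,0,0]]

```text
time: 7.5
tool_pos: [0.593, 0.0087, 0.0758]
tool_rot: [0.0, -0.103, 0.995, -0.0]
contact_force: [-0.4, 0.5, -0.3]
gripper_width: 0.524
grasp_force: 61.5
```

Emit:
servo_tool:
  deltas:
    - [[20,0,0,-0.002,0],[20,0,0,-0.001,0],[20,0,0,-0.001,0],[20,0,0,0,0],[20,0,0,0,0],[20,0,0,0,0],[20,0,0,0,0],[20,0,0,0,0]]

```text
time: 8.3
tool_pos: [0.593, 0.0087, 0.0715]
tool_rot: [0.0, -0.103, 0.995, 0.0]
contact_force: [2.3, 0.5, 0.5]
gripper_width: 0.521
grasp_force: 61.6
```

Emit:
servo_tool:
  deltas:
    - [[20,0.001,0,-0.001,0],[20,0,0,-0.001,0],[20,0,0,0,0],[20,0,0,0,0],[20,0,0,0,0],[20,0,0,0,0],[20,0,0,0,0],[20,0,0,0,0]]

```text
time: 9.1
tool_pos: [0.5941, 0.0087, 0.07]
tool_rot: [0.0, -0.103, 0.995, -0.0]
contact_force: [-0.3, 1.5, 5.4]
gripper_width: 0.524
grasp_force: 62.0
```

It touched bottom at TCP z 0.070, against 0.0702 predicted. Releasing now so the cap tips level.

Emit:
servo_tool:
  deltas:
    - [[55,0,0,0,0],[58,0,0,0,0],[60,0,0,0,0],[64,0,0,0,0],[70,0,0,0,0],[80,0,0,0,0],[90,0,0,0,0],[100,0,0,0,0]]

```text
time: 9.9
tool_pos: [0.5937, 0.0087, 0.0693]
tool_rot: [0.0, -0.103, 0.995, -0.0]
contact_force: [-0.3, -0.4, 0.1]
gripper_width: 0.996
grasp_force: 0.0
```

Emit:
servo_tool:
  deltas:
    - [[100,0,0,0,0],[100,0,0,0,0],[100,0,0,0.01,0],[100,0,0,0.02,0],[100,0,0,0.02,0],[100,0,0,0.02,0],[100,0,0,0.02,0],[100,0,0,0.01,0]]

```text
time: 10.7
tool_pos: [0.5949, 0.0086, 0.1725]
tool_rot: [0.002, -0.103, 0.995, -0.0]
contact_force: [-0.2, -0.7, -1.3]
gripper_width: 1.002
grasp_force: 0.0
```

```bash
python3 - <<'E'
from h import *
g=snap('scene');s=manip.state();print(s['tool_pos'],s['contact_force'])
W=world(g);p=g['pixels'].astype(int)
P=[[.6053,.0117,.077],[.6053,.0117,.052]];print(proj(g,P))
m=(p[...,0]>p[...,2]+50)&(abs(W[...,0]-.605)<.04)&(abs(W[...,1]-.012)<.04);print(m.sum(),np.nanmedian(W[m],0))
m=(p.sum(-1)<170)&(np.hypot(W[...,0]-.605,W[...,1]-.012)<.02)&(W[...,2]<.1)&(W[...,2]>.07)
X=W[m];A=np.c_[X[:,:2]-X[:,:2].mean(0),np.ones(len(X))];print(m.sum(),np.linalg.lstsq(A,X[:,2],rcond=None)[0],X.mean(0))
save(cv2.resize(g['pixels'][145:225,250:350],(600,480),interpolation=2),'pics/rel.png')
E
```

```text
[0.59545941 0.00854984 0.1735334 ] [ 0.64937742 -0.53804435  0.73949941]
[[297.84105171 187.64755115]
 [298.20422417 194.73335049]]
654 [0.61309696 0.01151875 0.46745508]
72 [ 0.17855097 -0.06584856  0.0794855 ] [0.60699419 0.01279434 0.0794855 ]
```

View pics/rel.png

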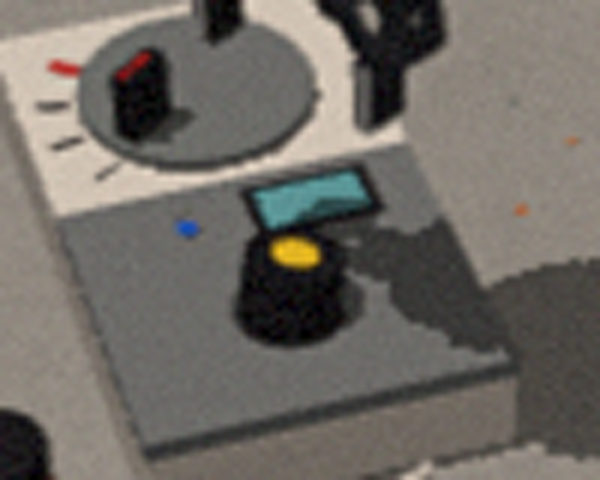

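The cap is in the port with its dot up at pixel (299,187). It is still tilted about 10° because the uphill rim is on the chamfer. I'll shut the fingers and press down on the high side.

Emit:
servo_tool:
  deltas:
    - [[0,0.0115,0.003,0,0],[0,0.01,0.0025,0,0],[0,0,0,0,0],[0,0,0,0,0],[0,0,0,0,0],[0,0,0,0,0],[0,0,0,-0.03,0],[0,0,0,-0.03,0]]

```text
time: 11.55
tool_pos: [0.6162, 0.014, 0.1102]
tool_rot: [0.002, -0.103, 0.995, -0.0]
contact_force: [0.0, -0.2, -0.6]
gripper_width: 0.001
grasp_force: 0.0
```

Emit:
servo_tool:
  deltas:
    - [[0,0,0,-0.008,0],[0,0,0,-0.003,0],[0,0,0,-0.003,0],[0,0,0,-0.003,0],[0,0,0,-0.002,0],[0,0,0,0,0],[0,0,0,0,0],[0,0,0,0,0]]

```text
time: 12.35
tool_pos: [0.6157, 0.0142, 0.0911]
tool_rot: [0.001, -0.103, 0.995, -0.0]
contact_force: [1.2, 0.1, 2.9]
gripper_width: -0.005
grasp_force: 1.1
```

Emit:
servo_tool:
  deltas:
    - [[0,0,0,-0.001,0],[0,0,0,-0.001,0],[0,0,0,-0.001,0],[0,0,0,0,0],[0,0,0,0,0],[0,0,0,0,0],[0,0,0,0,0],[0,0,0,0,0]]

```text
time: 13.15
tool_pos: [0.6161, 0.0142, 0.091]
tool_rot: [0.001, -0.103, 0.995, -0.0]
contact_force: [-6.5, 0.3, 15.8]
gripper_width: 0.003
grasp_force: 7.8
```

The fingertips stall at face height 0.077 m with 16 N, which is the fully-home height. I'll lift, move over the dial handle and check.

Emit:
servo_tool:
  deltas:
    - [[0,0,0,0.01,0],[0,0,0,0.025,0],[0,0,0,0.03,0],[50,0,-0.02,0.018,0],[100,-0.006,-0.035,0,2.2],[100,-0.007,-0.035,0,2.4],[100,-0.008,-0.035,0,2.4],[100,0,-0.015,0,2.2]]

```text
time: 13.95
tool_pos: [0.5932, -0.1283, 0.1701]
tool_rot: [-0.0, -0.182, 0.983, -0.0]
contact_force: [-0.2, 1.1, 0.3]
gripper_width: 0.85
grasp_force: 0.0
```

```bash
python3 - <<'E'
from h import *
g=snap('scene');f=snap('top');s=manip.state();print(s['tool_pos'],s['tool_rot'],s['contact_force'])
for n,c in(('scene',g),('top',f)):
    W=world(c);p=c['pixels'].astype(int);k=(np.hypot(W[...,0]-.605,W[...,1]-.012)<.035)&(W[...,2]>.06)&(W[...,2]<.1)
    m=(p[...,0]>p[...,2]+50)&k; v,u=np.nonzero(m)
    if len(u): print(n,m.sum(),u.mean(),v.mean(),ray(c,u.mean(),v.mean(),.077),np.nanmedian(W[m],0), proj(c,[.6053,.0117,.077]))
    m=k&(np.hypot(W[...,0]-.605,W[...,1]-.012)<.018)&(W[...,2]>.072)
    X=W[m];A=np.c_[X[:,:2]-X[:,:2].mean(0),np.ones(len(X))];print(m.sum(),np.linalg.lstsq(A,X[:,2],rcond=None)[0])
a=cv2.resize(f['pixels'][160:270,300:450],(600,440),interpolation=2)
save(a,'pics/t2.png')
E
```

```text
[ 0.59378071 -0.12764815  0.17013661] [-1.37055097e-04 -1.81138570e-01  9.83457573e-01 -4.85772624e-05] [ 0.63571277  0.04781653 -0.6739052 ]
scene 44 297.15909090909093 188.5909090909091 [0.60883263 0.0138261  0.077     ] [0.60785384 0.01230258 0.07581589] [[297.84105171 187.64755115]]
90 [0.03700767 0.00388615 0.07537864]
top 54 344.8888888888889 199.94444444444446 [0.60793787 0.01248076 0.077     ] [0.60797884 0.01223719 0.07689889] [[345.20891447 201.01369444]]
166 [-0.0027934   0.00945399  0.07679933]
```

View pics/t2.png

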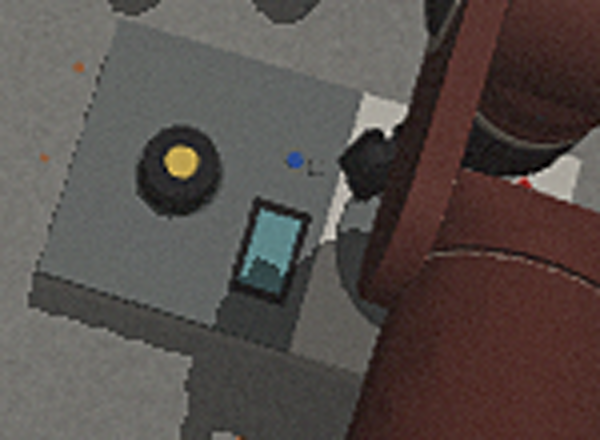

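The cap is flat with its face at 0.0768 m and the dot at crop (181,162), so it is home. Next I lower over the handle and grip it.

Emit:
servo_tool:
  deltas:
    - [[100,0.002,0.001,-0.02,0],[100,0,0,-0.025,0],[100,0,0,-0.02,0],[100,0,0,-0.015,0],[100,0,0,-0.008,0],[100,0,0,-0.004,0],[100,0,0,0,0],[100,0,0,0,0]]

```text
time: 14.85
tool_pos: [0.5969, -0.1249, 0.0794]
tool_rot: [0.001, -0.183, 0.983, -0.0]
contact_force: [0.5, 0.9, 0.3]
gripper_width: 0.998
grasp_force: 0.0
```

Emit:
servo_tool:
  deltas:
    - [[60,0,0,0,0],[40,0,0,0,0],[30,0,0,0,0],[22,0,0,0,0],[10,0,0,0,0],[0,0,0,0,0],[0,0,0,0,0],[0,0,0,0,0]]

```text
time: 15.65
tool_pos: [0.5971, -0.127, 0.0789]
tool_rot: [0.001, -0.182, 0.983, -0.002]
contact_force: [3.1, -7.3, -1.4]
gripper_width: 0.154
grasp_force: 61.3
```

```bash
python3 -c "
import numpy as np
a=np.radians(20.5-np.arange(17)*4.75);p=.041*np.c_[np.cos(a),np.sin(a)]
print(np.diff(p,axis=0).round(4).tolist(),(np.array([.558,-.14])+p[[8,16]]).round(4))"
```

```text
[[0.0011, -0.0032], [0.0008, -0.0033], [0.0005, -0.0034], [0.0002, -0.0034], [-0.0001, -0.0034], [-0.0003, -0.0034], [-0.0006, -0.0033], [-0.0009, -0.0033], [-0.0012, -0.0032], [-0.0014, -0.0031], [-0.0017, -0.003], [-0.0019, -0.0028], [-0.0021, -0.0026], [-0.0023, -0.0025], [-0.0025, -0.0023], [-0.0027, -0.002]] [[ 0.5971 -0.1523]
 [ 0.5812 -0.1738]]
```

Emit:
servo_tool:
  deltas:
    - [[0,0.0011,-0.0032,0,-4.75],[0,0.0008,-0.0033,0,-4.75],[0,0.0005,-0.0034,0,-4.75],[0,0.0002,-0.0034,0,-4.75],[0,-0.0001,-0.0034,0,-4.75],[0,-0.0003,-0.0034,0,-4.75],[0,-0.0006,-0.0033,0,-4.75],[0,-0.0009,-0.0033,0,-4.75]]

```text
time: 16.45
tool_pos: [0.5981, -0.1525, 0.0789]
tool_rot: [0.002, 0.148, 0.989, -0.001]
contact_force: [3.1, -1.6, -1.4]
gripper_width: 0.157
grasp_force: 61.5
```

Emit:
servo_tool:
  deltas:
    - [[0,-0.0012,-0.0032,0,-4.75],[0,-0.0014,-0.0031,0,-4.75],[0,-0.0017,-0.003,0,-4.75],[0,-0.0019,-0.0028,0,-4.75],[0,-0.0021,-0.0026,0,-4.75],[0,-0.0023,-0.0025,0,-4.75],[0,-0.0025,-0.0023,0,-4.75],[0,-0.0027,-0.002,0,-4.75]]

```text
time: 17.25
tool_pos: [0.5829, -0.1735, 0.0789]
tool_rot: [0.003, 0.463, 0.887, 0.001]
contact_force: [7.0, -1.2, -3.0]
gripper_width: 0.159
grasp_force: 61.1
```

Emit:
servo_tool:
  deltas:
    - [[0,0,0,0,0],[0,0,0,0,0],[0,0,0,0,0],[0,0,0,0,0],[0,0,0,0,0],[0,0,0,0,0],[0,0,0,0,0],[0,0,0,0,0]]

```text
time: 18.05
tool_pos: [0.583, -0.1734, 0.0789]
tool_rot: [0.003, 0.461, 0.887, 0.001]
contact_force: [6.3, -1.2, -3.0]
gripper_width: 0.155
grasp_force: 61.1
```

```bash
python3 - <<'E'
from h import *
g=snap('scene');f=snap('top');s=manip.state();t=s['tool_pos'];q=s['tool_rot'];print(t,q,s['contact_force'],s['ft_torque'],s['time'])
print('handle ang',np.degrees(np.arctan2(t[1]+.14,t[0]-.558)),np.hypot(t[1]+.14,t[0]-.558),'tool radial',2*np.degrees(np.arctan2(q[2],q[1]))-180)
for n,c in(('scene',g),('top',f)):
    W=world(c);p=c['pixels'].astype(int);k=(np.hypot(W[...,0]-.605,W[...,1]-.012)<.035)&(W[...,2]>.06)&(W[...,2]<.1)&(p[...,0]>p[...,2]+50)
    print(k.sum(),np.nanmedian(W[k],0) if k.any() else '')
save(np.hstack([cv2.resize(g['pixels'][125:205,240:340],(400,320),interpolation=2),cv2.resize(f['pixels'][170:250,360:460],(400,320),interpolation=2)]),'pics/end.png')
E
```

```text
[ 0.58300284 -0.1734519   0.07891192] [2.63217697e-03 4.61142017e-01 8.87322241e-01 5.93606151e-04] [ 6.73244466 -1.41041489 -2.60981389] [-0.07932196 -0.97880336  0.24393834] 18.15
handle ang -53.22458153588791 0.041763286864090025 tool radial -54.92186544124071
45 [0.60805033 0.01265195 0.07543475]
53 [0.60779569 0.01219439 0.07704864]
```

View pics/end.png

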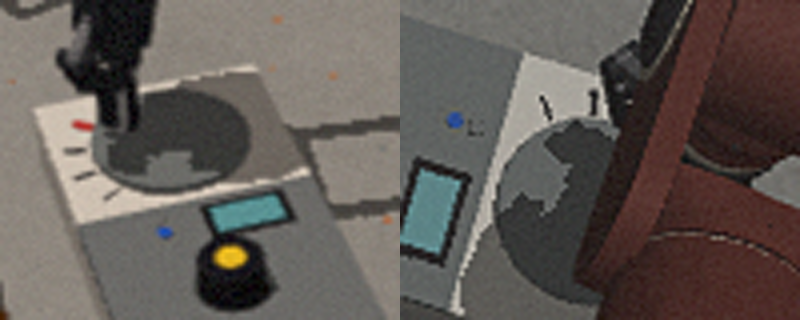

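The fingers hold the handle at the red mark (scene crop (82,126)), and the cap is unchanged. The turn comes to about 1.25–1.32 rad, so I'll nudge it 2.5° further for margin and then hand in.

Emit:
servo_tool:
  deltas:
    - [[0,-0.0007,-0.0005,0,-1.2],[0,-0.0007,-0.0006,0,-1.3],[0,0,0,0,0],[0,0,0,0,0],[0,0,0,0,0],[0,0,0,0,0],[0,0,0,0,0],[0,0,0,0,0]]

```text
time: 18.95
tool_pos: [0.5816, -0.1744, 0.0789]
tool_rot: [0.002, 0.48, 0.877, 0.001]
contact_force: [6.9, -0.7, -3.4]
gripper_width: 0.157
grasp_force: 61.1
```

```bash
python3 -c "
from h import *
s=manip.state();print(s['tool_pos'],s['joint_vel'].round(3),s['grasp_force'],s['time']);print(manip.job_done())"
```

```text
[ 0.58157392 -0.17441115  0.07886772] [-0.002 -0.    -0.    -0.001  0.     0.   ] 61.108760833740234 18.95
the job is handed in; nothing more can be done
None
```

The job is handed in at 18.95 s, with no verdict returned: the black cap measured flat and fully home in the port, and the gripper is holding the dial at the third click (about 1.3 rad by my estimate).

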